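Lay a game box down at the photo station

TASK

Get the next donated game ready for its photo: with a push near its top, tip over the taller of the two standing game boxes so that it comes down flat on its broad face inside the taped rectangle, and then push it along the table until its long side is flush against the wooden stop, still inside the tape. Only push it, do not pick it up; leave the shorter box standing and everything else where it is.

Things in the scene. Friction and masses are not known exactly. Their poses are not given: they have to be found in the camera images.
- station: Fixed photo station: rectangle of flat black tape (15 mm wide) on the white table, inside 170 mm along its x, 260 mm along its y. Tape on the -x side and both y ends; a wooden stop closes the +x side. Origin: centre of the rectangle, on the table; x roughly away from the robot, z up; turned by up to 0.25 rad.
- stop_face (a point): Middle of the foot of the fixed wooden stop's face towards the robot, on the table, 85 mm from the station's origin along its x. The stop is 30 mm high, 30 mm thick, 300 mm long along the station's y.
- tall_box: Taller game box, blue with a paper panel on each broad face, rigid, 0.18 to 0.36 kg: 90 mm along x, 45 mm thick (y), 150 mm high (z). Origin: centre of its underside. Stands across the tape at either y end of the rectangle, broad faces square to the station's y within 0.12 rad, inner foot edge 15 to 40 mm inside the tape, 30 to 70 mm short of the stop.
- tall_box_center (a point): Centre of the taller box: 75 mm above the table standing, 22.5 mm lying on its broad face. Pushed near its top towards the rectangle's middle, the box tips about its inner foot edge, is past balance at 0.3 rad, then falls by itself and lies inside the rectangle along the station's y.
- short_box: The shorter game box, same look, 90 x 45 x 105 mm (x, y, z), loose, stands the same way across the opposite end of the rectangle. Origin: centre of its underside. Must stay standing where it is. The tall box, once lying, leaves some 35 mm or more to it.
- toy_car: Bystander: yellow toy car, 90 x 54 x 46 mm, beyond the stop. Origin: centre of its underside.
- pawn: Bystander: wooden pawn, 32 mm across, 55 mm high, outside a near corner of the tape. Origin: centre of its underside.
- die: Bystander: wooden die, 22 mm, outside a near corner of the tape. Origin: centre of its underside.
- jar: Bystander: clear jar, 64 mm across, 85 mm high, beyond the stop. Origin: centre of its underside.
- dice_cup: Bystander: black open cup, 70 mm across, 85 mm high, beyond the stop. Origin: centre of its underside.
- card_deck: Bystander: plain card box lying flat, 90 x 60 x 20 mm, to the left. Origin: centre of its underside.
- puck: Bystander: wooden disc, 60 mm across, 15 mm high, to the right. Origin: centre of its underside.
There are look-alikes about, which are no part of the job. Leave any green look-alike of the tall_box alone.

How it is judged:
By the outcome, as a careful person would: the job done as asked, in the order asked, and still so for the second after the job is handed in, with the robot touching nothing.
It also fails if it takes over 48 s, if anything falls off the work surface, if the arm or the gripper's body presses on something with over 40 N, if the wrist force passes 120 N, or if a joint passes its speed limit or range.

ROBOT

A 6-joint arm with a two-finger parallel gripper is mounted at the origin on the work surface. World frame = base frame: x ahead of the robot, y to its left, z up, the work surface at z = 0. Lengths are in mm, angles in rad, forces in N, time in s.
With the tool pointing down it reaches from about 275 to 1000 mm from the base axis. Payload 8.4 kg.
Tool frame: the origin (TCP) lies midway between the tips of the shut fingers; the grasp point (between the pads) lies 19 mm behind it; z points along the fingers, y is the direction in which the jaws open and shut (so a half turn about z gives the same grasp; the last joint's range is limited). The gripper opens to 85 mm and grips with 20 to 120 N. Pads are 22 mm wide; open, the fingers measure 114 mm over their backs; the gripper's body (76 mm by 85 mm) begins 54 mm behind the grasp point. The pads swing forward as they close: fully open they stand 13 mm farther back than shut.
Start: joints at [-1.315, 0.353, 1.633, -0, 1.155, -0.002], TCP at [159.345, -604.349, 231.281] pointing down, gripper open.
Joint ranges: [-2.63, 2.63], [-0.92, 2.1], [0.06, 2.66], [-1.3, 4.44], [0, 2.69], [-3.02, 3.02]. Speed limits (rad/s): [2.22, 2.22, 2.79, 3.14, 3.14, 3.14].

INTERFACE

Orientations are given as [roll, pitch, yaw] about the fixed x, y, z axes, in that order (R = Rz(yaw) Ry(pitch) Rx(roll)).
In Python, from rig import * gives the robot as it stands.
- The arm moves only by the tool play_rows, never from a script. Its argument "moves" is a list of rows, each a list of 3 entries, a list of its own where there are three numbers: the shift along the tool's x, y, z in m, then the turn, a rotation vector about the tool's x, y, z in rad, then the opening in per cent of the stroke, from 0 (shut) to 100 (fully open). In form: [[[x, y, z], [rx, ry, rz], fingers], ...]. A call has 1 to 20 rows; each row shifts and turns the commanded pose from where the row before left it, along the tool's axes as they then stand; what a row does not reach is not made up. A row lasts 1/10 s, in which the tool goes at most 50 mm and 8.59 degrees, less where a joint would pass 70% of its speed; a pose out of reach is approached as far as the arm can. A call is refused whole if a number of a shift passes 0.05 or a number of a turn 0.15, either way. A call with a gripper value outside its range is refused whole. The fingers move at their own pace and stop on an object; "squeeze" is the grip in N (left out, the last holds). Time passes only in rows, so rows that do not move let the fingers close. It gives the time, the measured TCP pose, the force and the opening at its end, in the units of the state.
- sense(): the state, without advancing time (a new reading comes with each control period).
- grab_frame(name): name is "scene" or "top" or "wrist"; returns a dict with "pixels" (400x640x3 uint8, red, green, blue), "intrinsics" (3x3 intrinsics, pixels), "R" (3x3) and "t" (3): a world point X has camera coordinates R X + t. Camera axes: x right, y down, z forward; pixel columns grow to the right and rows downward; lengths in mm; the calibration is good to about 2 mm. A picture is of the moment at which its call begins. There is no depth.
- sign_off(): hands the job in, once; it reports no verdict.
The state is a dict: "clock": time; "qpos": joint angles; "qvel": joint speeds; "joint_efforts": joint torques, N m; "eef_pos": TCP position; "tcp_rot": TCP orientation; "contact_force": force on the tool from outside, world axes, zero at the start; "wrist_torque": the same for the moment, N m; "opening": opening from 0.0 (shut) to 1.0 (fully open).
Only numpy, scipy, OpenCV 4.12 (cv2) and the standard library are available. Lean on these libraries where they do the work, as an engineer would, in place of code of your own. Each camera call takes 0.05 s, during which the arm holds its last target. There are 200 camera calls.

## Working session

There is one attempt and no reset: what is moved stays moved. The work goes in short steps, Python scripts to look and compute and a tool call to move; the robot and the scene stay as the last step left them, time stands still between calls to the robot, and variables do not carry over. Pictures are saved under pics/ and viewed, about 8 in all and at most 12, crops included, and the job is handed in when it is done.

Besides the shell and the picture viewer there is one more tool, called in YAML: its name, and indented under it one key for each argument. play_rows: Moves the arm, as the interface text tells. Its arguments: {"type":"object","properties":{"moves":{"type":"array"},"squeeze":{"type":"number"}},"required":["moves"]}

```bash
mkdir -p pics; cat > h.py <<'E'
from rig import *
import numpy as np, cv2
def snap(n,f):
    d=grab_frame(n); cv2.imwrite('pics/'+f+'.png',d['pixels'][:,:,::-1]); np.savez('pics/'+f+'.npz',**d); return d
def load(f): return np.load('pics/'+f+'.npz')
def ray(d,uv,z=0):
    K,R,t=d['intrinsics'],np.array(d['R']),np.array(d['t'])
    r=R.T@np.linalg.inv(K)@np.array([uv[0],uv[1],1.]); c=-R.T@t
    return c+r*(z-c[2])/r[2]
E
python3 - <<'E'
from h import *
s=sense();print(s)
for n in('scene','top'):
    d=snap(n,n+'0');R=np.array(d['R']);print(n,-R.T@d['t'],d['intrinsics'])
E
```

```text
{'clock': 0.0, 'qpos': array([-1.31540755e+00,  3.53653575e-01,  1.63415409e+00, -1.16079386e-05,
        1.15520242e+00, -2.39107986e-03]), 'qvel': array([-0.00120549,  0.00023371,  0.00117481, -0.00034612, -0.00219285,
       -0.00025216]), 'joint_efforts': array([ 1.20103363e-03, -6.05252123e+01, -3.42066765e+01,  7.03709202e-05,
        9.48343717e-03,  5.13892417e-05]), 'eef_pos': array([ 159.21226959, -603.87507271,  230.54975906]), 'tcp_rot': array([-3.14017520e+00,  7.22396184e-06,  2.57784556e-01]), 'contact_force': array([-0.01621645, -0.42340599,  0.2278236 ]), 'wrist_torque': array([-0.02588206,  0.03979255,  0.02070265]), 'opening': 1.0015798122121167}
scene [ 891.56462063 -661.83539568  626.89994512] [[364.51304335   0.         316.06301855]
 [  0.         364.51304335 198.49578033]
 [  0.           0.           1.        ]]
top [ 418.1918929     4.26482426 1271.89471851] [[458.36441151   0.         318.45651883]
 [  0.         458.36441151 196.66540094]
 [  0.           0.           1.        ]]
```

View pics/top0.png

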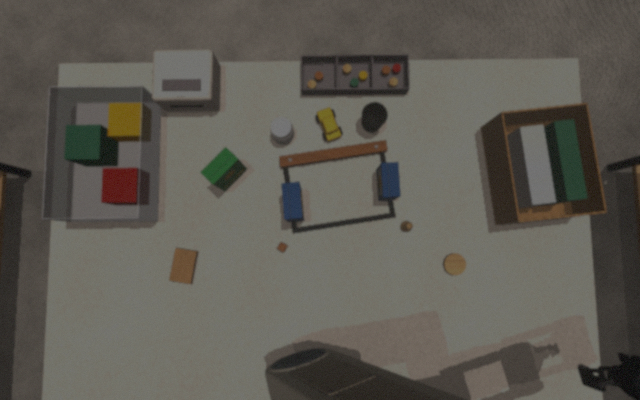

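View pics/scene0.png

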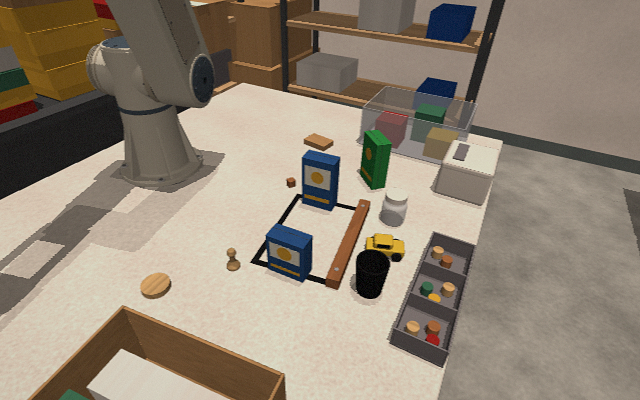

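The top view shows the two blue boxes at about (292,202) and (389,181), the tape between them and the stop at (333,155). In the scene view the taller box is the far one at (320,180), on the left (+y) end. The green look-alike is at (375,160).

```bash
python3 - <<'E'
from h import *
d=load('top0');im=d['pixels'];hsv=cv2.cvtColor(im,cv2.COLOR_RGB2HSV)
roi=np.zeros(im.shape[:2],bool);roi[138:240,270:410]=1
def big(m,k):
    n,l,s,c=cv2.connectedComponentsWithStats((m&roi).astype('u1'));o=np.argsort(-s[1:,4])[:k]+1
    return [np.argwhere(l==i)[:,::-1].astype('f4') for i in o]
H,S,V=[hsv[...,i].astype(int) for i in range(3)]
for p in big((H>95)&(H<130)&(S>110),2):
    r=cv2.minAreaRect(p);print('blue',len(p),r);
    for z in(150,105):print(z,[np.round(ray(d,q,z)[:2]) for q in cv2.boxPoints(r)])
br=big((H<20)&(S>100)&(V>50),1)[0]; r=cv2.minAreaRect(br);print('stop',r,[np.round(ray(d,q,30)[:2],1) for q in cv2.boxPoints(r)])
for p in big((V<70)&(S<110),4):
    r=cv2.minAreaRect(p);print('dark',len(p),r,[np.round(ray(d,q,0)[:2],1) for q in cv2.boxPoints(r)])
c=cv2.resize(im[135:240,270:410],None,fx=5.5,fy=5.5,interpolation=cv2.INTER_CUBIC);c=np.clip(c*1.6,0,255)
cv2.imwrite('pics/crop.png',c[:,:,::-1])
E
```

```text
blue 443 ((291.7276611328125, 200.64202880859375), (34.05854415893555, 15.968842506408691), 86.42366790771484)
150 [array([570.,  91.]), array([572.,  51.]), array([488.,  47.]), array([486.,  86.])]
105 [array([576.,  94.]), array([578.,  53.]), array([491.,  48.]), array([489.,  89.])]
blue 224 ((393.2279357910156, 179.9181671142578), (31.929121017456055, 8.447914123535156), 86.18592071533203)
150 [array([ 617., -170.]), array([ 618., -191.]), array([ 539., -194.]), array([ 537., -174.])]
105 [array([ 625., -177.]), array([ 626., -199.]), array([ 543., -202.]), array([ 542., -181.])]
stop ((332.728271484375, 153.73410034179688), (10.49194622039795, 107.04826354980469), 81.25383758544922) [array([662.6, 109.9]), array([ 705. , -182.3]), array([ 675.8, -186. ]), array([633.6, 105.5])]
dark 962 ((338.3108215332031, 191.8648681640625), (66.9103775024414, 114.42168426513672), 80.53767395019531) [array([635.5, 119.9]), array([ 685.7, -198.6]), array([ 499., -224.]), array([450.3,  89.7])]
dark 209 ((325.5882263183594, 164.85296630859375), (17.46256446838379, 87.55535125732422), 75.96376037597656) [array([639. , 106.9]), array([ 697.1, -133.1]), array([ 648.5, -143.9]), array([590.8,  95.2])]
dark 73 ((282.5, 141.0), (6.0, 17.0), 90.0) [array([722.3, 126.5]), array([721.8,  78.4]), array([704.5,  78.5]), array([705. , 126.6])]
dark 24 ((403.8845520019531, 228.07688903808594), (5.547001838684082, 4.160251617431641), 56.3099365234375) [array([ 467.2, -224.1]), array([ 473.5, -233.9]), array([ 460.6, -242. ]), array([ 454.3, -232.3])][ WARN:0@0.183] global loadsave.cpp:1063 imwrite_ Unsupported depth image for selected encoder is fallbacked to CV_8U.
```

View pics/crop.png

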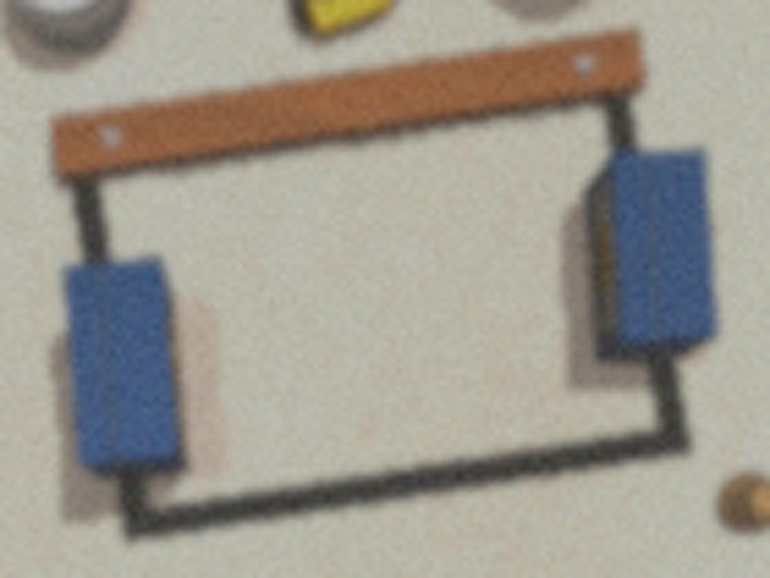

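```bash
cat >> h.py <<'E'
th=0.144; O=np.array([570.3,-52.6]); Rs=np.array([[np.cos(th),-np.sin(th)],[np.sin(th),np.cos(th)]])
def st(p): return Rs.T@(np.array(p)[:2]-O)   # world -> station
def wd(p): return Rs@np.array(p)+O
def delta(target,z,yaw=th):
    s=sense();r=s['tcp_rot'];e=s['eef_pos']
    c,n=np.cos(r[2]),np.sin(r[2]);dx,dy=np.array(target)-e[:2]
    print('t',s['clock'],'eef',e.round(1),'st',st(e).round(1),'rot',r.round(3),'F',s['contact_force'].round(1),
     'tool shift',np.round([c*dx+n*dy,n*dx-c*dy,e[2]-z],1),'rz',round(r[2]-yaw,3))
E
python3 - <<'E'
from h import *
d=load('top0')
f=lambda c:((c[0]+.5)/5.5-.5+270,(c[1]+.5)/5.5-.5+135)
for n,z,cs in(('tall',150,[(65,270),(162,258),(183,460),(85,470)]),('short',105,[(612,155),(705,150),(715,335),(622,350)]),('tape',0,[(130,538),(690,448),(640,95),(75,180)]),('stopface',30,[(55,180),(640,90)]),('stopback',30,[(53,120),(637,30)])):
    p=np.array([ray(d,f(c),z)[:2] for c in cs]);print(n,p.round(0).tolist(),p.mean(0).round(1),'st',[st(q).round(0).tolist() for q in p])
delta((545,160),190)
E
```

```text
tall [[571.0, 94.0], [576.0, 50.0], [485.0, 42.0], [481.0, 85.0]] [528.5  67.8] st [[22.0, 145.0], [21.0, 101.0], [-71.0, 105.0], [-68.0, 149.0]]
short [[629.0, -159.0], [631.0, -203.0], [544.0, -205.0], [537.0, -162.0]] [ 585.1 -182.2] st [[43.0, -114.0], [38.0, -158.0], [-48.0, -147.0], [-49.0, -103.0]]
tape [[455.0, 74.0], [498.0, -210.0], [679.0, -189.0], [638.0, 101.0]] [567.4 -56.1] st [[-96.0, 141.0], [-95.0, -145.0], [88.0, -151.0], [89.0, 142.0]]
stopface [[633.0, 108.0], [675.0, -185.0]] [654.1 -38.1] st [[85.0, 150.0], [85.0, -146.0]]
stopback [[663.0, 109.0], [706.0, -184.0]] [684.7 -37.3] st [[115.0, 147.0], [115.0, -149.0]]
t 0.1 eef [ 159.2 -603.9  230.6] st [-485.9 -486.6] rot [-3.14   0.     0.258] F [0.2 0.  0.4] tool shift [ 567.8 -640.3   40.6] rz 0.114
```

play_rows:
  moves:
    - [[0,0,0],[0,0,0.114],0]
    - [[0.0258,-0.038,0],[0,0,0],0]
    - [[0.0258,-0.038,0],[0,0,0],0]
    - [[0.0258,-0.038,0],[0,0,0],0]
    - [[0.0258,-0.038,0],[0,0,0],0]
    - [[0.0258,-0.038,0],[0,0,0],0]
    - [[0.0258,-0.038,0],[0,0,0],0]
    - [[0.0258,-0.038,0],[0,0,0],0]
    - [[0.0258,-0.038,0],[0,0,0],0]
    - [[0.0258,-0.038,0],[0,0,0],0]
    - [[0.0258,-0.038,0],[0,0,0],0]
    - [[0.0258,-0.038,0],[0,0,0],0]
    - [[0.0258,-0.038,0],[0,0,0],0]
    - [[0.0258,-0.038,0],[0,0,0],0]
    - [[0.0258,-0.038,0],[0,0,0],0]
    - [[0.0258,-0.038,0],[0,0,0],0]
    - [[0.0258,-0.038,0],[0,0,0],0]
    - [[0.0258,-0.038,0],[0,0,0],0]
    - [[0.0258,-0.038,0],[0,0,0],0]
    - [[0,0,0],[0,0,0],0]

```text
clock: 2.1
eef_pos: [522.9, 143.5, 231.1]
tcp_rot: [-3.14, -0.002, 0.147]
contact_force: [0.4, -0.4, -0.4]
opening: 0.005
```

```bash
python3 -c "
from h import *
delta((521.5,140),130)"
```

```text
t 2.1 eef [522.9 143.5 231.1] st [-18.8 200.9] rot [-3.14e+00 -2.00e-03  1.47e-01] F [ 0.4 -0.4 -0.4] tool shift [ -1.9   3.3 101.1] rz 0.003
```

play_rows:
  moves:
    - [[-0.0005,0,0.032],[0,0,0],0]
    - [[-0.0005,0,0.033],[0,0,0],0]
    - [[0,0,0.032],[0,0,0],0]
    - [[0,0,0],[0,0,0],0]
    - [[0,0.01,0],[0,0,0],0]
    - [[-0.001,0.01,0],[0,0,0],0]
    - [[-0.001,0.008,0],[0,0,0],0]
    - [[0,0.004,0],[0,0,0],0]
    - [[0,0.004,0],[0,0,0],0]
    - [[0,0.004,0],[0,0,0],0]

```text
clock: 3.1
eef_pos: [524.0, 98.8, 134.8]
tcp_rot: [-3.141, -0.001, 0.144]
contact_force: [-0.1, 0.5, 0.2]
opening: -0.005
```

```bash
python3 -c "
from h import *
delta((526.4,90.2),130); d=snap('scene','s1')
c=cv2.resize(d['pixels'][100:300,200:440],None,fx=3,fy=3);cv2.imwrite('pics/s1c.png',c[:,:,::-1])"
```

```text
t 3.1 eef [524.   98.8 134.8] st [-24.1 156.5] rot [-3.141e+00 -1.000e-03  1.440e-01] F [-0.1  0.5  0.2] tool shift [1.2 8.9 4.8] rz -0.0
```

View pics/s1c.png

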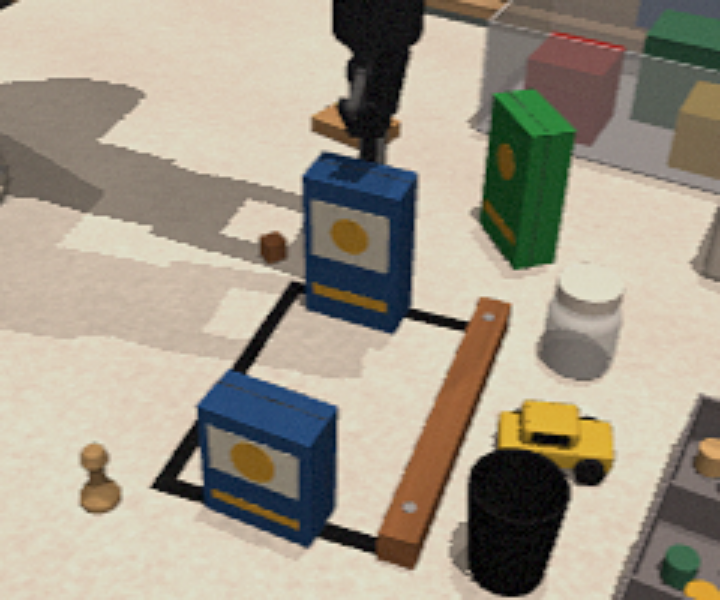

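The finger stands just behind the upper middle of the tall box, at crop (372,150), and the box is still upright.

play_rows:
  moves:
    - [[0,0.004,0],[0,0,0],0]
    - [[0,0.004,0],[0,0,0],0]
    - [[0,0.004,0],[0,0,0],0]
    - [[0,0.004,0],[0,0,0],0]
    - [[-0.001,0.004,0],[0,0,0],0]
    - [[0,0.004,0],[0,0,0],0]
    - [[0,0.004,0],[0,0,0],0]
    - [[0,0,0],[0,0,0],0]

```text
clock: 3.95
eef_pos: [526.8, 70.8, 134.3]
tcp_rot: [3.141, 0.0, 0.143]
contact_force: [-0.8, -1.0, 0.1]
opening: -0.001
```

```bash
python3 -c "
from h import *
delta((526.4,90.2),130); d=snap('scene','s2')
c=cv2.resize(d['pixels'][100:300,200:440],None,fx=2,fy=2);cv2.imwrite('pics/s2c.png',c[:,:,::-1])"
```

```text
t 3.95 eef [526.8  70.8 134.3] st [-25.4 128.3] rot [3.141 0.    0.143] F [-0.8 -1.   0.1] tool shift [  2.4 -19.3   4.3] rz -0.001
```

View pics/s2c.png

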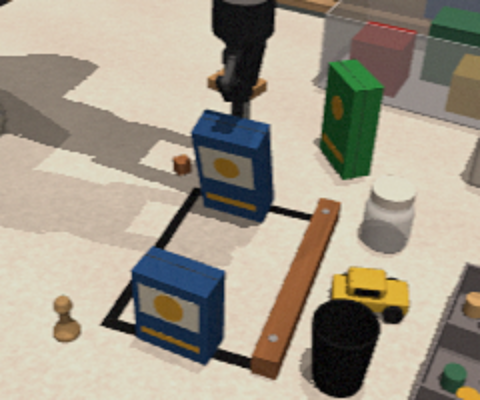

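The box is tipping: its top has moved forward and its foot has stayed put. I'll push on past balance.

play_rows:
  moves:
    - [[0,0.004,0],[0,0,0],0]
    - [[0,0.004,0],[0,0,0],0]
    - [[0,0.004,0],[0,0,0],0]
    - [[0,0.004,0],[0,0,0],0]
    - [[0,0.004,0],[0,0,0],0]
    - [[0,0.003,0],[0,0,0],0]
    - [[0,0.003,0],[0,0,0],0]
    - [[0,0,0],[0,0,0],0]
    - [[0,0,0],[0,0,0],0]
    - [[0,0,0],[0,0,0],0]
    - [[0,0,0],[0,0,0],0]
    - [[0,0,0],[0,0,0],0]

```text
clock: 5.2
eef_pos: [530.4, 45.6, 134.3]
tcp_rot: [-3.142, 0.0, 0.144]
contact_force: [0.1, -0.1, 0.9]
opening: -0.003
```

```bash
python3 -c "
from h import *
delta((526.4,90.2),130); d=snap('scene','s3');t=snap('top','t3')
c=cv2.resize(d['pixels'][100:300,200:440],None,fx=2,fy=2)
e=cv2.resize(t['pixels'][130:250,260:420],None,fx=3.333,fy=3.333)[:400];cv2.imwrite('pics/s3c.png',np.hstack([c[:,:400],e[:,:400]])[:,:,::-1]);print(e.shape)"
```

```text
t 5.2 eef [530.4  45.6 134.3] st [-25.4 102.9] rot [-3.142  0.     0.144] F [ 0.1 -0.1  0.9] tool shift [  2.4 -44.7   4.3] rz -0.0
(400, 533, 3)
```

View pics/s3c.png

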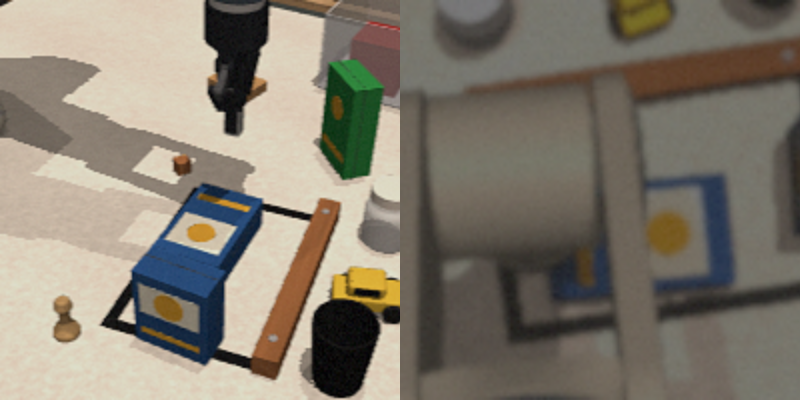

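```bash
python3 -c "
from h import *
d=load('t3');f=lambda c:((c[0]+.5)/3.333-.5+260,(c[1]+.5)/3.333-.5+130)
for c in [(326,176),(333,282),(155,300)]: print(st(ray(d,f(c),45)).round(0))
print('die,pawn',st(ray(d,(282,247),22)),st(ray(d,(406,226),50)))
delta(wd((-112,28)),134)"
```

```text
[  9. -52.]
[-77. -44.]
[-69. 100.]
die,pawn [-130.84802656  176.15569373] [-127.08843825 -160.38304583]
t 5.3 eef [530.4  45.6 134.3] st [-25.3 102.9] rot [-3.142 -0.     0.144] F [ 0.1  0.5 -0.4] tool shift [-86.6  74.9   0.3] rz -0.0
```

The tall box is lying on its broad face inside the tape, yawed about -0.06 against the station, with its centre near station (-29, 26). Next I move behind its near long side with open jaws, so two fingers push it square.

play_rows:
  moves:
    - [[-0.0217,0.0192,0],[0,0,0],80]
    - [[-0.0217,0.0192,0],[0,0,0],80]
    - [[-0.0217,0.0192,0],[0,0,0],80]
    - [[-0.0217,0.0192,0],[0,0,0],80]
    - [[0,0,0],[0,0,0],80]
    - [[0,0,0.03],[0,0,0],80]
    - [[0,0,0.03],[0,0,0],80]
    - [[0,0,0.03],[0,0,0],80]
    - [[0,0,0.024],[0,0,0],80]
    - [[0,0,0.01],[0,0,0],80]
    - [[0,0,0],[0,0,0],80]
    - [[0.005,0,0],[0,0,0],80]
    - [[0.005,0,0],[0,0,0],80]
    - [[0.005,0,0],[0,0,0],80]

```text
clock: 6.7
eef_pos: [472.0, -40.7, 11.4]
tcp_rot: [3.141, -0.002, 0.144]
contact_force: [0.1, 0.1, -0.6]
opening: 0.802
```

```bash
python3 -c "
from h import *
delta(wd((-20,26)),10);d=snap('scene','s4')
c=cv2.resize(d['pixels'][100:300,200:440],None,fx=3,fy=3);cv2.imwrite('pics/s4c.png',c[:,:,::-1])"
```

```text
t 6.7 eef [472.  -40.7  11.4] st [-95.6  25.8] rot [ 3.141e+00 -2.000e-03  1.440e-01] F [ 0.1  0.1 -0.6] tool shift [75.6 -0.2  1.4] rz -0.0
```

View pics/s4c.png

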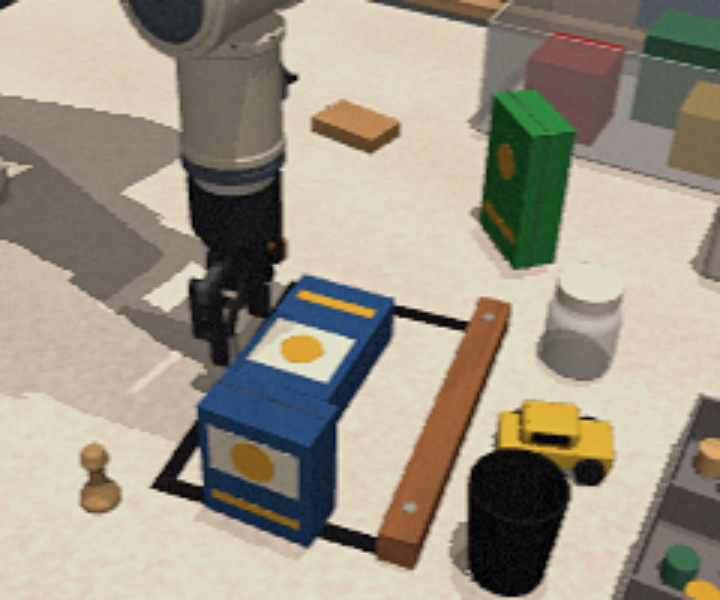

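The fingers stand behind the near long side of the lying box, with the gap closing evenly. I'll push towards the stop.

play_rows:
  moves:
    - [[0.005,0,0],[0,0,0],80]
    - [[0.005,0,0],[0,0,0],80]
    - [[0.005,0,0],[0,0,0],80]
    - [[0.005,0,0],[0,0,0],80]
    - [[0.005,0,0],[0,0,0],80]
    - [[0.005,0,0],[0,0,0],80]
    - [[0.005,0,0],[0,0,0],80]
    - [[0.005,0,0],[0,0,0],80]
    - [[0.005,0,0],[0,0,0],80]
    - [[0.005,0,0],[0,0,0],80]
    - [[0.005,0,0],[0,0,0],80]
    - [[0.005,0,0],[0,0,0],80]
    - [[0.004,0,0],[0,0,0],80]
    - [[0.003,0,0],[0,0,0],80]
    - [[0.002,0,0],[0,0,0],80]
    - [[0,0,0],[0,0,0],80]

```text
clock: 8.35
eef_pos: [539.1, -30.8, 10.4]
tcp_rot: [3.142, -0.001, 0.144]
contact_force: [-0.5, -0.0, -0.5]
opening: 0.8
```

```bash
python3 -c "
from h import *
delta(wd((-16,26)),10);d=snap('scene','s5')
c=cv2.resize(d['pixels'][100:300,200:440],None,fx=3,fy=3);cv2.imwrite('pics/s5c.png',c[:,:,::-1])"
```

```text
t 8.35 eef [539.1 -30.8  10.4] st [-27.8  26. ] rot [ 3.142e+00 -1.000e-03  1.440e-01] F [-0.5 -0.  -0.5] tool shift [11.8  0.   0.4] rz -0.0
```

View pics/s5c.png

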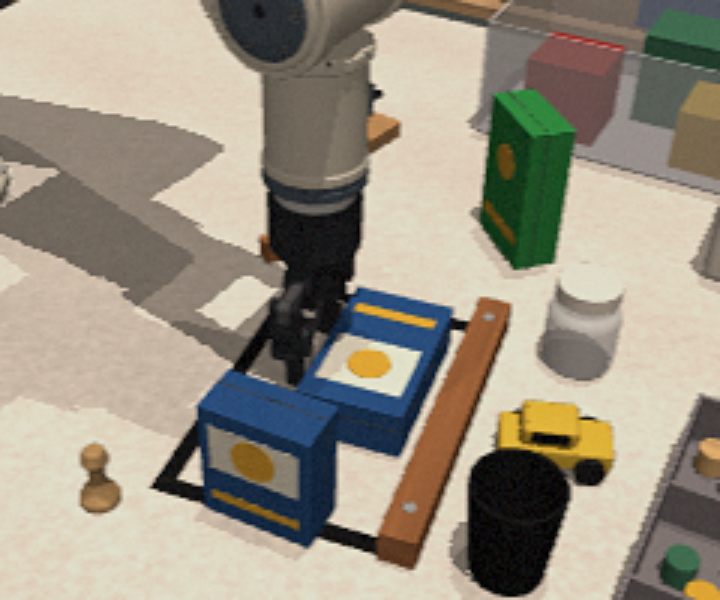

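The box has squared up parallel to the stop with roughly 12 mm still to go. I'll close in slowly.

play_rows:
  moves:
    - [[0.003,0,0],[0,0,0],80]
    - [[0.003,0,0],[0,0,0],80]
    - [[0.002,0,0],[0,0,0],80]
    - [[0.001,0,0],[0,0,0],80]
    - [[0.001,0,0],[0,0,0],80]
    - [[0,0,0],[0,0,0],80]

```text
clock: 9.0
eef_pos: [548.7, -29.4, 10.3]
tcp_rot: [-3.142, -0.0, 0.144]
contact_force: [-1.3, -1.0, 0.9]
opening: 0.799
```

play_rows:
  moves:
    - [[0.001,0,0],[0,0,0],80]
    - [[0.001,0,0],[0,0,0],80]
    - [[0,0,0],[0,0,0],80]

```text
clock: 9.3
eef_pos: [550.9, -29.1, 10.3]
tcp_rot: [3.142, -0.001, 0.144]
contact_force: [-1.0, 0.8, -0.6]
opening: 0.8
```

play_rows:
  moves:
    - [[0.001,0,0],[0,0,0],80]
    - [[0.001,0,0],[0,0,0],80]
    - [[0,0,0],[0,0,0],80]

```text
clock: 9.6
eef_pos: [552.6, -28.9, 10.3]
tcp_rot: [3.142, 0.0, 0.144]
contact_force: [-2.4, 0.1, 1.3]
opening: 0.799
```

```bash
python3 -c "
from h import *
delta(wd((-16,26)),10);d=snap('scene','s6')
c=cv2.resize(d['pixels'][180:280,270:400],None,fx=6,fy=6,interpolation=cv2.INTER_CUBIC);cv2.imwrite('pics/s6c.png',c[:,:,::-1])"
```

```text
t 9.6 eef [552.6 -28.9  10.3] st [-14.1  26. ] rot [3.142 0.    0.144] F [-2.4  0.1  1.3] tool shift [-1.9  0.   0.3] rz 0.0
```

View pics/s6c.png

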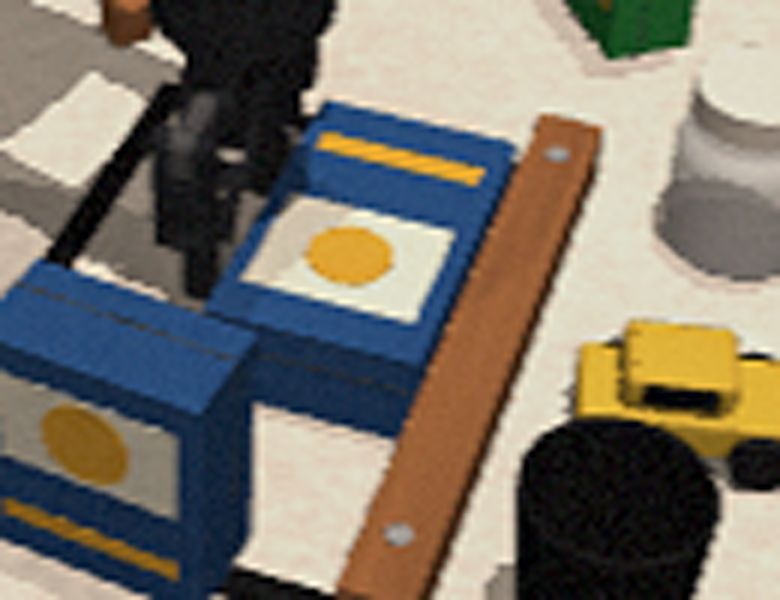

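The box now looks to be meeting the stop and the force has just started to rise. I'll press in small steps to confirm contact.

play_rows:
  moves:
    - [[0.001,0,0],[0,0,0],80]
    - [[0,0,0],[0,0,0],80]

```text
clock: 9.85
eef_pos: [552.6, -28.8, 10.2]
tcp_rot: [-3.141, 0.002, 0.144]
contact_force: [-5.0, -0.7, 4.0]
opening: 0.8
```

play_rows:
  moves:
    - [[0.001,0,0],[0,0,0],80]
    - [[0,0,0],[0,0,0],80]

```text
clock: 10.05
eef_pos: [552.5, -28.8, 10.1]
tcp_rot: [-3.141, 0.004, 0.144]
contact_force: [-9.2, -1.9, 6.0]
opening: 0.797
```

play_rows:
  moves:
    - [[0.001,0,0],[0,0,0],80]
    - [[0,0,0],[0,0,0],80]
    - [[-0.002,0,0],[0,0,0],80]
    - [[-0.003,0,0],[0,0,0],80]
    - [[-0.005,0,0],[0,0,0],80]
    - [[-0.01,0,0],[0,0,0],80]
    - [[-0.015,0,0],[0,0,0],80]
    - [[-0.015,0,0],[0,0,0],80]
    - [[0,0,-0.03],[0,0,0],80]
    - [[0,0,-0.04],[0,0,0],80]
    - [[0,0,-0.04],[0,0,0],80]
    - [[-0.03,0,-0.04],[0,0,0],80]
    - [[-0.04,0,-0.03],[0,0,0],80]
    - [[-0.04,0,0],[0,0,0],80]
    - [[-0.04,0,0],[0,0,0],80]
    - [[0,0.04,0],[0,0,0],80]
    - [[0,0.045,0],[0,0,0],80]
    - [[0,0.045,0],[0,0,0],80]
    - [[0,0.045,0],[0,0,0],80]
    - [[0,0,0],[0,0,0],80]

```text
clock: 12.05
eef_pos: [383.4, -234.8, 190.6]
tcp_rot: [3.139, -0.002, 0.14]
contact_force: [-0.4, 0.3, 0.4]
opening: 0.802
```

play_rows:
  moves:
    - [[0,0.045,0],[0,0,0],80]
    - [[0,0.045,0],[0,0,0],80]
    - [[0,0.045,0],[0,0,0],80]
    - [[0,0.045,0],[0,0,0],80]
    - [[0,0,0],[0,0,0],80]

```text
clock: 12.55
eef_pos: [409.0, -412.5, 190.2]
tcp_rot: [3.139, -0.001, 0.142]
contact_force: [1.1, -0.0, 0.5]
opening: 0.801
```

```bash
python3 -c "
from h import *
delta(wd((-16,26)),10);d=snap('scene','s7');t=snap('top','t7')
e=cv2.resize(t['pixels'][135:240,270:410],None,fx=5.5,fy=5.5,interpolation=cv2.INTER_CUBIC)
e=cv2.convertScaleAbs(e,alpha=1.5);cv2.imwrite('pics/t7c.png',e[:,:,::-1])
hsv=cv2.cvtColor(t['pixels'],cv2.COLOR_RGB2HSV)"
```

```text
t 12.55 eef [ 409.  -412.5  190.2] st [-211.3 -333.1] rot [ 3.139e+00 -1.000e-03  1.420e-01] F [ 1.1 -0.   0.5] tool shift [ 194.4 -359.6  180.2] rz -0.002
```

View pics/t7c.png

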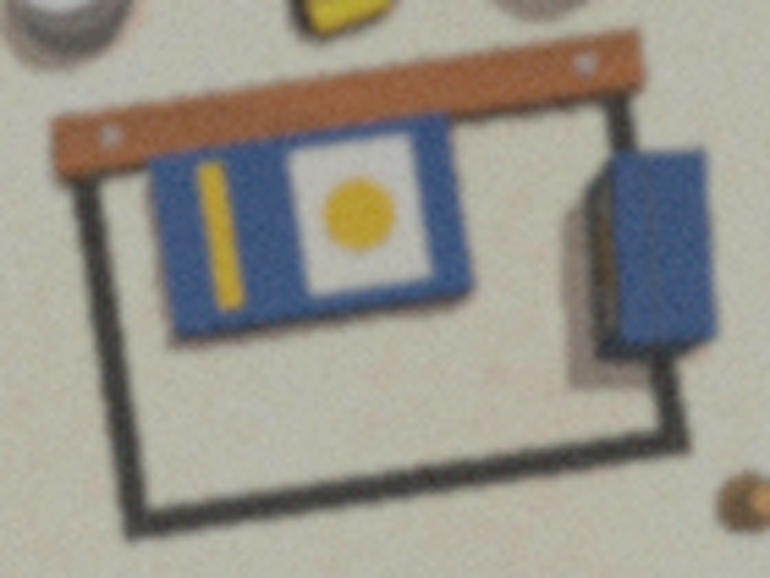

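```bash
python3 - <<'E'
from h import *
# subpixel edge line fits (strongest vertical gradient per column), cast at known heights
for fn in('t7',):
    d=load(fn); im=cv2.GaussianBlur(d['pixels'],(0,0),0.8).astype(float)
    def edge(u0,u1,a,b,z,ch):
        P=[]
        for u in range(u0,u1):
            c=a+(b-a)*(u-u0)/(u1-u0); v=np.arange(int(c)-4,int(c)+6)
            g=np.abs(np.diff(im[v[0]:v[-1]+1,u,:]@ch)); k=np.clip(g.argmax(),1,len(g)-2)
            q=g[k-1]-2*g[k]+g[k+1]; o=0.5*(g[k-1]-g[k+1])/q if q else 0
            P.append(st(ray(d,(u,v[k]+.5+o),z)))
        P=np.array(P,np.float32);l=cv2.fitLine(P,cv2.DIST_HUBER,0,.01,.01).ravel()
        return 'slope %.4f x@y26 %.1f'%(l[0]/l[1],l[2]+(26-l[3])*l[0]/l[1])
    f=lambda x,y:(x/5.5+270,y/5.5+135)
    E=lambda x0,y0,x1,y1,z,ch:edge(int(f(x0,0)[0])+2,int(f(x1,0)[0])-2,f(0,y0)[1],f(0,y1)[1],z,np.array(ch))
    print('stop back',E(53,120,637,30,30,[0,0,1.]))
    print('box/stop',E(150,158,447,115,45,[1,0,-1.]))
    print('box near',E(178,333,470,293,45,[1.,0,0]))
    print('tape near inner',E(140,515,680,432,0,[1.,1,1]))
# bystanders: motion between top0 and t7 
a,b=load('top0')['pixels'].astype(int),load('t7')['pixels'].astype(int)
m=(np.abs(a-b).max(2)>60).astype('u1');n,l,s,c=cv2.connectedComponentsWithStats(m)
print([(s[i].tolist()) for i in range(1,n) if s[i,4]>8])
E
```

```text
stop back slope 0.0001 x@y26 116.6
box/stop slope -0.0027 x@y26 87.4
box near slope -0.1535 x@y26 -0.1
tape near inner slope 0.0022 x@y26 -96.3
[[298, 159, 57, 37, 735], [307, 167, 6, 23, 58], [330, 169, 10, 10, 78], [291, 183, 13, 39, 279], [282, 184, 8, 38, 156], [543, 207, 20, 12, 129], [573, 208, 7, 6, 24], [477, 225, 86, 93, 3185], [593, 237, 26, 40, 552], [616, 257, 17, 35, 202], [557, 266, 14, 11, 32], [564, 278, 32, 61, 1058], [525, 310, 60, 51, 398], [480, 320, 37, 35, 351], [317, 348, 19, 9, 86], [328, 359, 5, 3, 10], [466, 364, 29, 36, 405], [578, 365, 25, 26, 403], [240, 373, 30, 27, 397], [382, 372, 70, 28, 1050]]
```

```bash
python3 -c "
from rig import *
print(sign_off())"
```

```text
the job is handed in; nothing more can be done
None
```

I tipped the taller box over with a push near its top, so it fell flat on its broad face inside the tape. Then I pushed it square with two open fingers until its long side met the wooden stop, backed the arm off and handed the job in at about 12.6 s.

**Last checks:**
- **Contact with the stop:** the push stalled at about 9 N on the last reading, and I pressed 1 mm further before backing off.
- **Flush:** in the final top view, the box edge was parallel to the stop within about 0.003 rad. Its measured position agreed with the stop face to about 1 mm.
- **Inside the tape:** the whole box lies within the rectangle.
- **Other objects:** the short box is still standing. Comparing the first and last top views showed no change at the short box or the bystanders.

**Check that failed:** the line fit of the box's near edge locked onto its printed panel and gave a useless slope (-0.15). A rough by-eye reading of that edge differed from the stop by about 0.017 rad, so I relied on the fitted edge at the stop and the contact force instead.

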